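# Slide the logged specimen cup into the carrier

### The arm

A 7-joint arm with a two-finger parallel gripper is mounted at the origin on a cart in front of the work surface, level with it; the furniture and walls round the work are solid. World frame = base frame: x ahead of the robot, y to its left, z up, the work surface at z = 0. Lengths are in m, angles in rad, forces in N, time in s.
With the tool pointing down it reaches from about 0.425 to 0.925 m from the base axis. Payload 6.8 kg.
Tool frame: the origin (TCP) lies on the front face of the gripper's body, between the roots of the fingers; the fingertips stand 73 mm ahead of it and the grasp point (between the pads) lies 54 mm ahead of it; z points along the fingers, x is the direction in which the jaws open and shut, and the axes are right-handed (so a half turn about z gives the same grasp; the last joint's range is limited). The gripper opens to 85 mm and grips with 20 to 120 N. Pads are 22 mm wide; open, the fingers measure 114 mm over their backs; the gripper's body (76 mm by 85 mm) begins 54 mm behind the grasp point. The pads swing forward as they close: fully open they stand 13 mm farther back than shut.
Start: joints at [-1.433, 0.477, 0.022, 1.555, -0.011, 1.109, -0.083], TCP at [0.164, 0.655, 0.304] pointing down, gripper open.
Joint ranges: [-2.96, 2.96], [-0.34, 2.1], [-1.41, 1.46], [0.24, 2.44], [-1.37, 4.51], [0.17, 1.92], [-2.96, 2.96]. Speed limits (rad/s): [2.39, 2.39, 3.14, 3.14, 3.14, 3.14, 3.14].

### API

Orientations are given as a unit quaternion [w, x, y, z].
In Python, from station import get_obs, read_camera, hand_in gives the robot as it stands. The module is installed in compiled form; this text tells all that it offers.
- The arm moves only by the shell command python3 -m creep 'ROWS' [FORCE]. ROWS is JSON, a list that holds one entry, the list of rows, each a list of 7 numbers: the turn, a rotation vector about the tool's x, y, z in rad, then the shift along the tool's x, y, z in m, then the finger opening in m, from 0 to 0.0854. A call has 1 to 20 rows; each row shifts and turns the pose as measured when the row begins, along the tool's axes as they then stand; what a row does not reach is not made up. A row lasts 1/12 s, in which the tool goes at most 41.7 mm and 7.16 degrees, less where a joint would pass 70% of its speed; a pose out of reach is approached as far as the arm can. A call is refused whole if a number of a shift passes 0.0417 or a number of a turn 0.125, either way. A call with a gripper value outside its range is refused whole. The fingers move at their own pace and stop on an object; FORCE is the grip in N (left out, the last holds). Time passes only in rows, so rows that do not move let the fingers close. It gives the time, the measured TCP pose, the force and the opening at its end, in the units of the state.
- get_obs(): the state, without advancing time (a new reading comes with each control period).
- read_camera(name): name is "side" or "top" or "wrist"; returns a dict with "color" (384x512x3 uint8, red, green, blue), "range_z" (384x512 float32, m along the optical axis (not along the pixel's ray), 0 where there is no reading), "fovy" (degrees; the focal length in pixels is half the picture's height over the tangent of half this angle, whatever the lens; pixels are square), "cx", "cy" (the principal point, pixels), "rvec" (rotation vector, rad) and "tvec" (3), from world to camera coordinates, as OpenCV has them. Camera axes: x right, y down, z forward; pixel columns grow to the right and rows downward; lengths in m; the calibration is good to about 2 mm. A picture is of the moment at which its call begins.
- hand_in(): hands the job in, once; it reports no verdict.
The state is a dict: "t": time; "q": joint angles; "joint_vel": joint speeds; "joint_torque": joint torques, N m; "eef_pos": TCP position; "tool_rot": TCP orientation; "contact_force": force on the tool from outside, world axes, zero at the start; "torque": the same for the moment, N m; "gripper_width": opening from 0.0 (shut) to 1.0 (fully open).
Only numpy, scipy, OpenCV 4.12 (cv2) and the standard library are available. Lean on these libraries where they do the work, as an engineer would, in place of code of your own. Each camera call takes 0.05 s, during which the arm holds its last target.

### The job

Push the single specimen cup that stands apart from the others, out on the desk in front of the blue carrier, through the gap between the two dividers of the carrier's empty middle bay and on until it is fully home against the back wall, with the two sprung plungers snapped out behind it. Only push it along with the fingers: keep it upright and on the surface, never taking it between the fingers or lifting it. Leave the two cups already in the carrier, the nearby marker, the black marker cap and the red stamp where they are.

Things in the scene. Friction and masses are not known exactly. Their poses are not given: they have to be found in the camera images.
- cup: the cup to push: clear specimen cup, white screw lid with handwriting on top, alone on the desk beside the carrier. 65 mm high, about 130 g (varies); round, 51 mm across at the foot, widening to 57 mm under the lid; lid (53 to 62 mm up) 58 mm. Origin: centre of its underside; yaw means nothing. Upright fingers meet the lid first; a slow push there, or lower down, slides it without tipping
- cup_left: the same kind of cup, already home in the carrier's bay on the +y side of the middle one (carrier axes); loose, to be left alone. Origin: centre of its underside
- cup_right: the same kind of cup, already home in the bay on the -y side of the middle one; loose, to be left alone. Origin: centre of its underside
- carrier: blue cup carrier, fixed to the desk, 227 mm wide, with three bays 75 mm apart, open at the front and top. Origin: on the desk under the middle bay's seat; x points into the bays, z up. Bays are 61 mm wide between 14 mm dividers that reach 54 mm above the desk; the back wall's face is at x = +28.8 mm. A carrying handle behind it reaches 68 mm above the desk and x = +60 mm
- bay_seat (a point): middle of the empty bay's floor, where the centre of the cup's underside stands when the cup is home (against the back wall it stands 0 to 1 mm farther in); 2 mm above the desk, axes as the carrier's
- bay_mouth (a point): middle of the empty bay's open front, 72 mm in front of bay_seat; axes as the carrier's. Here the noses of the two dividers stand 70 mm apart; they taper in evenly over 28 mm to the 61 mm gap. The 2 mm metal floor has a ramp lip, rising from desk level 30 mm before this point to full height at it
- plunger_left (a joint): sprung round-nosed steel plunger (12 mm thick) in the divider at the middle bay's +y side, 40 mm above the desk, 18 mm before bay_seat: 0 = out, its nose 7.5 mm inside the bay (46 mm between the two noses); grows as it is pushed in, to 9 mm (m). The passing cup drives both about 5 mm in, taking about 3 N, and they come out again behind it
- plunger_right (a joint): the same in the divider on the -y side
- marker: board marker lying on the desk, 138 mm long, 18 mm thick, to be left alone. Origin: centre of its underside, long axis y
- pen_cap: black marker cap standing upright, 16 mm across and 38 mm high, to be left alone. Origin: centre of its underside
- stamp: red self-inking stamp standing on the desk, 41 x 60 mm, 92 mm high, to be left alone. Origin: centre of its underside
There are look-alikes about, which are no part of the job. Leave any green or yellow look-alike of the cup alone.

How it is judged:
By the outcome, as a careful person would: the job done as asked, in the order asked, and still so for the second after the job is handed in, with the robot touching nothing.
It also fails if it takes over 64 s, if anything falls off the work surface, if the arm or the gripper's body presses on something with over 40 N, if the wrist force passes 120 N, or if a joint passes its speed limit or range.

## Working session

There is one attempt and no reset: what is moved stays moved. The work goes in short steps, Python scripts to look and compute and a shell command to move; the robot and the scene stay as the last step left them, time stands still between calls to the robot, and variables do not carry over. Pictures are saved under pics/ and viewed, and the job is handed in when it is done.

```bash
mkdir -p pics; cat > h.py <<'E'
import numpy as np,cv2
from station import get_obs,read_camera
def cam(n):
    c=read_camera(n);R,_=cv2.Rodrigues(np.array(c['rvec'],float));f=c['color'].shape[0]/2/np.tan(np.radians(c['fovy'])/2)
    c['R']=R;c['f']=f;c['t']=np.array(c['tvec'],float).ravel();return c
def ray(c,u,v,z):
    d=c['R'].T@np.array([(u-c['cx'])/c['f'],(v-c['cy'])/c['f'],1]);o=-c['R'].T@c['t']
    return o+d*(z-o[2])/d[2]
def proj(c,p):
    q=c['R']@np.array(p)+c['t'];return c['f']*q[0]/q[2]+c['cx'],c['f']*q[1]/q[2]+c['cy']
def save(c,n,crop=None,s=1):
    im=c['color'][:,:,::-1]
    if crop: u0,v0,u1,v1=crop;im=im[v0:v1,u0:u1]
    cv2.imwrite('pics/'+n+'.png',cv2.resize(im,None,fx=s,fy=s,interpolation=cv2.INTER_CUBIC))
E
python3 - <<'E'
from h import *
for n in('top','side','wrist'):
    c=cam(n);save(c,n+'0',s=1.5);print(n,c['fovy'],c['cx'],c['cy'],-c['R'].T@c['t'])
o=get_obs();print(o)
E
```

```text
top 44.05553168151076 259.51066804305 200.31136995540166 [0.36815642 0.07119001 1.32611654]
side 44.01578286461614 247.4888470206987 189.05121544722243 [0.54875577 0.94462392 0.46985259]
wrist 58.42638128391953 252.6954037808058 189.66521001769587 [0.0827676  0.67659583 0.37346264]
{'t': 0.15, 'q': array([-1.43311486,  0.47762702,  0.02239501,  1.55616078, -0.01151851,
        1.10928486, -0.08306314]), 'joint_vel': array([ 0.00036437, -0.00149668,  0.00110087, -0.00453604, -0.00091079,
        0.0005298 ,  0.00031051]), 'joint_torque': array([ 3.19086503e-03, -5.96923327e+01,  1.61050368e+00, -2.81488144e+01,
        1.26873647e-02,  6.58525532e-03, -2.43113408e-05]), 'eef_pos': array([0.16417814, 0.65439579, 0.3031655 ]), 'tool_rot': array([ 4.53633775e-04,  7.88450961e-01,  6.15097249e-01, -5.00689663e-04]), 'contact_force': array([-0.64990181, -0.47909558,  0.45010807]), 'torque': array([ 0.03632342,  0.03210655, -0.00734281]), 'gripper_width': 0.9979658226051229}
```

View pics/top0.png

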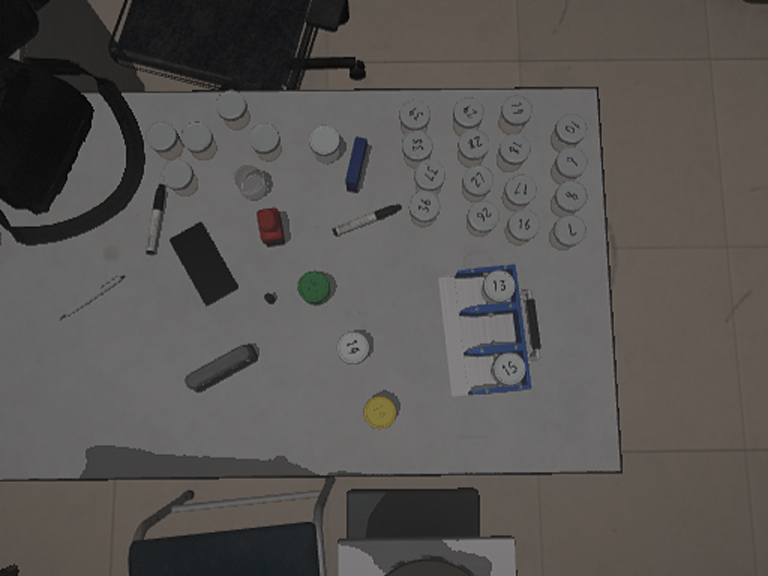

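View pics/side0.png

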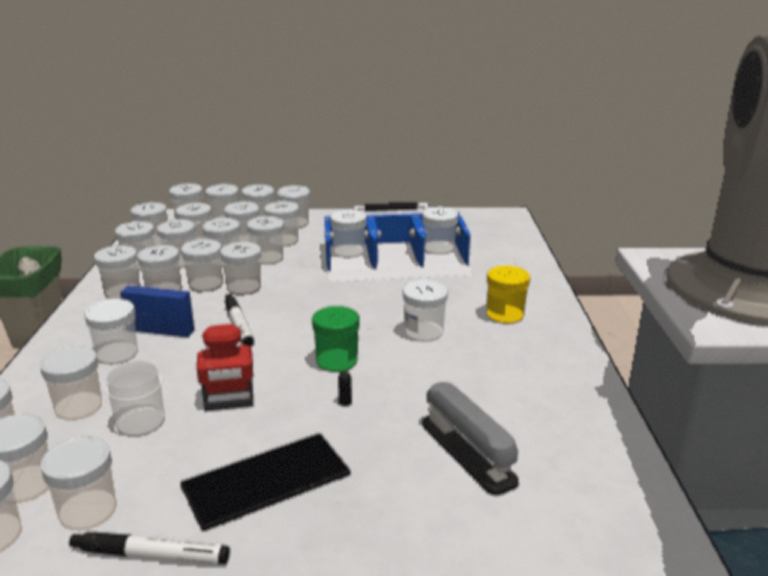

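View pics/wrist0.png

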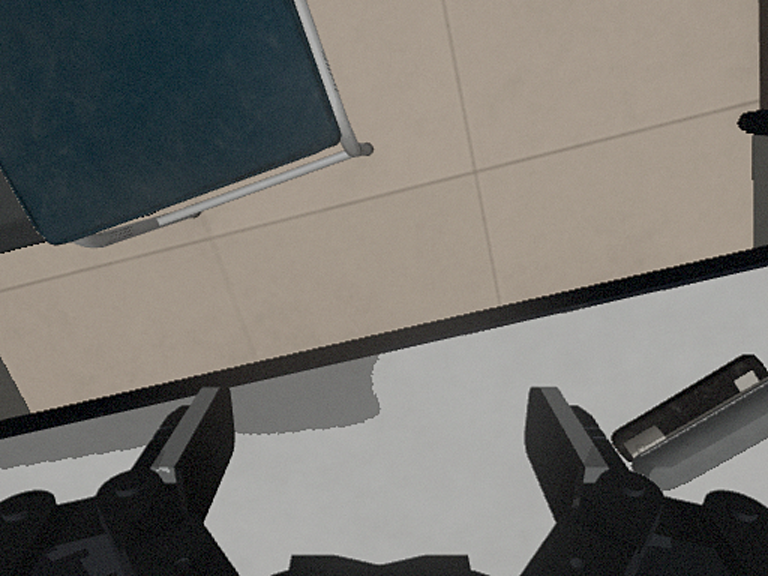

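Top view (1.5x picture pixels): the white lid "14" at (353,347) stands alone in front of the blue carrier. The carrier holds "13" at (499,286) and "15" at (508,369), and its middle bay is empty.

Possible mix-ups:
- green (314,288)
- yellow (380,411)
- clear lidless cup (252,182)
- blank-lid cups at (325,141), (264,138) and others upper left
- numbered grid at upper right

I choose "14".

```bash
cat > m.py <<'E'
from h import *
c=cam('top')
for n,(u,v,z) in dict(cup=(353,347,.062),c13=(499,286,.064),c15=(508,369,.064),green=(314,288,.062),yel=(380,411,.062),cap=(270,298,.038),stamp=(268,222,.09),mk1=(334,233,.018),mk2=(400,208,.018),noseL=(461,312,.054),noseR=(466,352,.054),backA=(515,266,.054),backB=(530,388,.054),stapA=(190,385,.05),stapB=(256,349,.05)).items():
    print(n,ray(c,u/1.5,v/1.5,z).round(4))
hsv=cv2.cvtColor(c['color'],cv2.COLOR_RGB2HSV)
E
python3 m.py
python3 - <<'E'
from h import *
c=cam('top');save(c,'topcrop',(200,160,380,290),4.4)
c=cam('side');save(c,'sidecrop',(200,120,380,250),4.4)
E
```

```text
cup [0.4897 0.1265 0.062 ]
c13 [ 0.5963 -0.1375  0.064 ]
c15 [ 0.4468 -0.1477  0.064 ]
green [0.5973 0.1961 0.062 ]
yel [0.3765 0.0798 0.062 ]
cap [0.5841 0.279  0.038 ]
stamp [0.7133 0.2759 0.09  ]
mk1 [0.7104 0.163  0.018 ]
mk2 [0.7577 0.0374 0.018 ]
noseL [ 0.5512 -0.0686  0.054 ]
noseR [ 0.4788 -0.0754  0.054 ]
backA [ 0.6348 -0.1699  0.054 ]
backB [ 0.4132 -0.1872  0.054 ]
stapA [0.4271 0.4172 0.05  ]
stapB [0.4896 0.301  0.05  ]
```

View pics/topcrop.png

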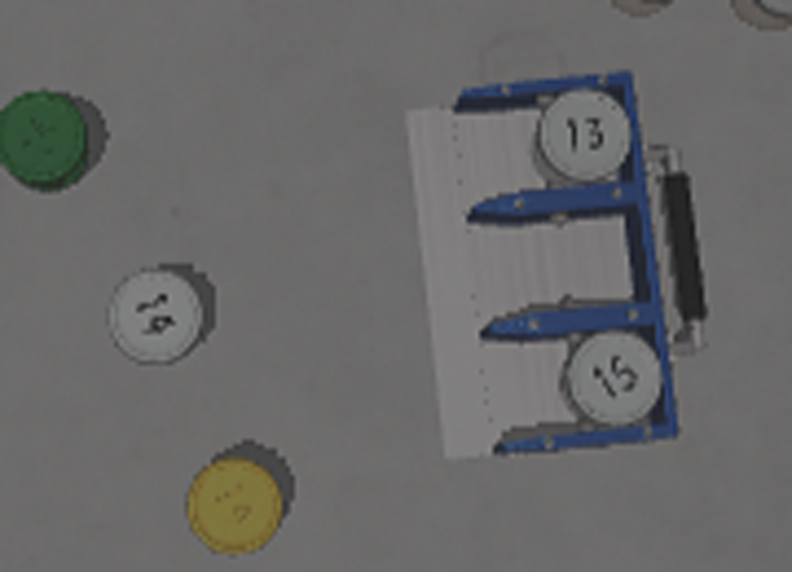

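View pics/sidecrop.png

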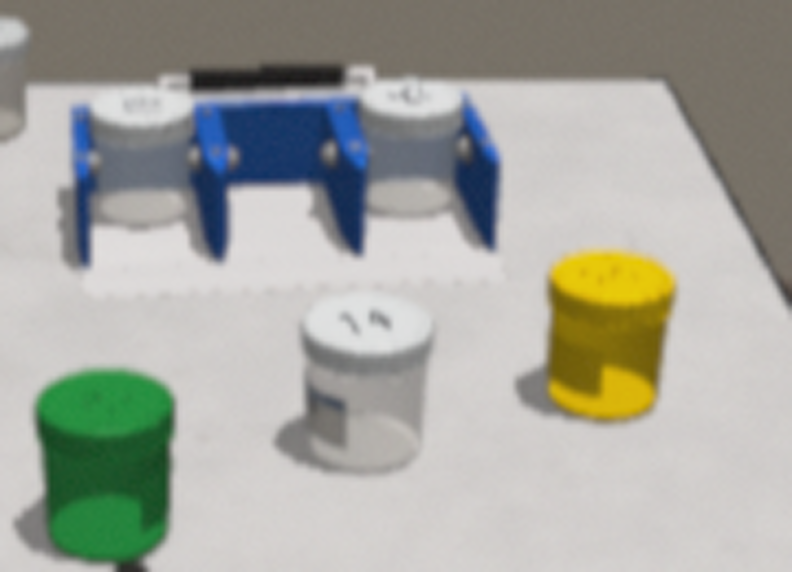

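The crops confirm that "14" is the lone white-lidded cup with handwriting, directly in front of the empty middle bay. Next I refine the poses using the depth heights.

```bash
cat > m2.py <<'E'
from h import *
def cloud(c):
    z=c['range_z'];v,u=np.mgrid[0:z.shape[0],0:z.shape[1]]
    P=np.stack([(u-c['cx'])/c['f']*z,(v-c['cy'])/c['f']*z,z],-1)
    W=(P-c['t'])@c['R'];W[z==0]=np.nan;return W
def lids(c,pts,zlo=.05,r=.045):
    W=cloud(c)
    for n,p in pts.items():
        m=(np.hypot(W[...,0]-p[0],W[...,1]-p[1])<r)&(W[...,2]>zlo)&(W[...,2]<.09)
        hsv=cv2.cvtColor(c['color'],cv2.COLOR_RGB2HSV); m&=hsv[...,1]<90
        m8=m.astype(np.uint8);cs,_=cv2.findContours(m8,0,2);k=max(cs,key=cv2.contourArea)
        (u,v),rr=cv2.minEnclosingCircle(k);M=cv2.moments(m8,True);cu,cv_=M['m10']/M['m00'],M['m01']/M['m00']
        print(n,'z',np.median(W[m][:,2]).round(4),'n',m.sum(),'cen',ray(c,cu,cv_,.0625 if n=='cup' else .0645)[:2].round(4),'px',round(cu,1),round(cv_,1),'r mm',np.sqrt(m.sum()/np.pi)/c['f']*1.263*1000)
if __name__=='__main__':
    c=cam('top');lids(c,dict(cup=(.49,.1265),c13=(.596,-.1375),c15=(.447,-.1477)))
    W=cloud(c);hsv=cv2.cvtColor(c['color'],cv2.COLOR_RGB2HSV)
    b=(abs(hsv[...,0].astype(int)-112)<12)&(hsv[...,1]>120)&(W[...,2]>.045)&(W[...,2]<.06)&(W[...,1]<-.03)
    W2=np.array([ray(c,u,v,.054)[:2] for v,u in np.argwhere(b)])
    cx=np.array([.068,-.9977]);cy=np.array([.9977,.068])
    # divider lines: points near x' band
    S=np.array([.5216,-.1426]);L=np.c_[(W2-S)@cx,(W2-S)@cy]
    for y0 in(37.5,-37.5,112,-112):
        k=(abs(L[:,1]*1e3-y0)<12)&(L[:,0]<.02)&(L[:,0]>-.04)
        q=np.polyfit(L[k,0],L[k,1],1);print('div',y0,k.sum(),L[k].mean(0).round(4),'slope',q[0].round(4),'xmin',L[(abs(L[:,1]*1e3-y0)<12),0].min().round(4),'y range',L[k,1].min().round(4),L[k,1].max().round(4))
    k=(L[:,0]>.026)&(L[:,0]<.045)&(abs(L[:,1])<.1);q=np.polyfit(L[k,1],L[k,0],1);print('back',k.sum(),L[k].mean(0),q)
E
python3 m2.py
```

```text
cup z 0.0643 n 363 cen [0.489  0.1274] px 235.0 231.6 r mm 28.608539893700534
c13 z 0.066 n 400 cen [ 0.597  -0.1376] px 332.7 190.4 r mm 30.03117856136391
c15 z 0.066 n 416 cen [ 0.4475 -0.1497] px 339.4 245.7 r mm 30.625913100116772
div 37.5 94 [-0.0111  0.0387] slope 0.0034 xmin -0.067 y range 0.0318 0.0453
div -37.5 95 [-0.0117 -0.0365] slope 0.0174 xmin -0.0689 y range -0.0428 -0.0296
div 112 45 [-0.0131  0.1107] slope 0.0322 xmin -0.0708 y range 0.1067 0.1143
div -112 48 [-0.0101 -0.108 ] slope 0.0111 xmin -0.0681 y range -0.1114 -0.1045
back 157 [ 0.03291843 -0.00340346] [-0.01752337  0.03285879]
```

```bash
cat > g.py <<'E'
from h import *
import sys
from scipy.spatial.transform import Rotation as Ro
CX=np.array([.0845,-.9964,0]);CX/=np.linalg.norm(CX);CY=np.array([-CX[1],CX[0],0])
SEAT=np.array([.5226,-.143,0])
def st():
    o=get_obs();q=o['tool_rot'];R=Ro.from_quat([q[1],q[2],q[3],q[0]]);return o,R
def rep(tipoff=.073,tilt=.175):
    o,R=st();p=o['eef_pos'];M=R.as_matrix();tip=p+M[:,2]*tipoff
    T=Ro.from_matrix(np.c_[CY*1,CX,[0,0,-1]])
    # tool y=CX, z down, x = y cross z
    x=np.cross(CX,[0,0,-1]);T=Ro.from_matrix(np.c_[x,CX,[0,0,-1]])*Ro.from_rotvec([-tilt,0,0])
    d=tip-SEAT
    print('t',round(o['t'],2),'tcp',p.round(4),'tip',tip.round(4),'tip in carrier',np.array([d@CX,d@CY,d[2]]).round(4),'w',round(o['gripper_width'],3),'F',o['contact_force'].round(1),'turn',(R.inv()*T).as_rotvec().round(4))
    return o,R,M,tip,T
def go(cx,cy,z,**k):  # tip target in carrier frame -> shift in tool axes
    o,R,M,tip,T=rep(**k);w=SEAT+CX*cx+CY*cy+np.array([0,0,z]);print('shift',((M.T)@(w-tip)).round(4),'toolX.CY',(M[:,0]@CY).round(3))
E
python3 -c "
from g import *
rep(tilt=0);rep()"
```

```text
t 0.35 tcp [0.1642 0.6546 0.3037] tip [0.1642 0.6546 0.2307] tip in carrier [-0.825  -0.2897  0.2307] w 0.997 F [ 0.3 -0.3  0.6] turn [3.0000e-04 3.0000e-04 1.2404e+00]
t 0.35 tcp [0.1642 0.6546 0.3037] tip [0.1642 0.6546 0.2307] tip in carrier [-0.825  -0.2897  0.2307] w 0.997 F [ 0.3 -0.3  0.6] turn [-0.1517 -0.1082  1.2371]
```

```bash
python3 -m creep '[[[0,0,0.124,0,0,0,0.014],[0,0,0.124,0,0,0,0.014],[0,0,0.124,0,0,0,0.014],[0,0,0.124,0,0,0,0.014],[0,0,0.124,0,0,0,0.014],[0,0,0.124,0,0,0,0.014],[0,0,0.124,0,0,0,0.014],[0,0,0.124,0,0,0,0.014],[0,0,0.124,0,0,0,0.014],[0,0,0.124,0,0,0,0.014]]]'
python3 -c "
from g import *
go(-.34,-.0106,.17)
c=cam('side');save(c,'side1',s=1.5)"
```

```text
t: 1.18
eef_pos: [0.1643, 0.6542, 0.3034]
tool_rot: [0.0, 0.999, 0.036, -0.001]
contact_force: [-0.4, 0.3, 0.4]
gripper_width: 0.166
t 1.18 tcp [0.1643 0.6542 0.3034] tip [0.1642 0.6542 0.2304] tip in carrier [-0.8246 -0.2898  0.2304] w 0.166 F [-0.4  0.3  0.4] turn [-0.1743  0.0024 -0.0132]
shift [0.2857 0.4808 0.0603] toolX.CY 1.0
```

```bash
python3 -m creep '[[[0,0,0,0.02,0.034,0.001,0.014],[0,0,0,0.02,0.034,0.001,0.014],[0,0,0,0.02,0.034,0.001,0.014],[0,0,0,0.02,0.034,0.001,0.014],[0,0,0,0.02,0.034,0.001,0.014],[0,0,0,0.02,0.034,0.001,0.014],[0,0,0,0.02,0.034,0.001,0.014],[0,0,0,0.02,0.034,0.001,0.014],[0,0,0,0.02,0.034,0.001,0.014],[0,0,0,0.02,0.034,0.001,0.014],[0,0,0,0.02,0.034,0.001,0.014],[0,0,0,0.02,0.034,0.001,0.014],[-0.0875,0,-0.006,0.02,0.034,0.001,0.014],[-0.0875,0,-0.006,0.01,0.01,0.001,0.014],[0,0,0,0,0,0,0.014]]]'
python3 -c "
from g import *
go(-.335,-.0106,.12)
c=cam('wrist');save(c,'wrist2',s=1.5)"
```

```text
t: 2.48
eef_pos: [0.4813, 0.209, 0.2894]
tool_rot: [0.087, 0.994, 0.064, 0.006]
contact_force: [-0.2, 1.7, -0.3]
gripper_width: 0.16
t 2.48 tcp [0.4813 0.209  0.2894] tip [0.483  0.1964 0.2175] tip in carrier [-0.3416 -0.0108  0.2175] w 0.16 F [-0.2  1.7 -0.3] turn [ 0.0001 -0.0083  0.0434]
shift [-0.0002 -0.0105  0.0972] toolX.CY 0.999
```

View pics/wrist2.png

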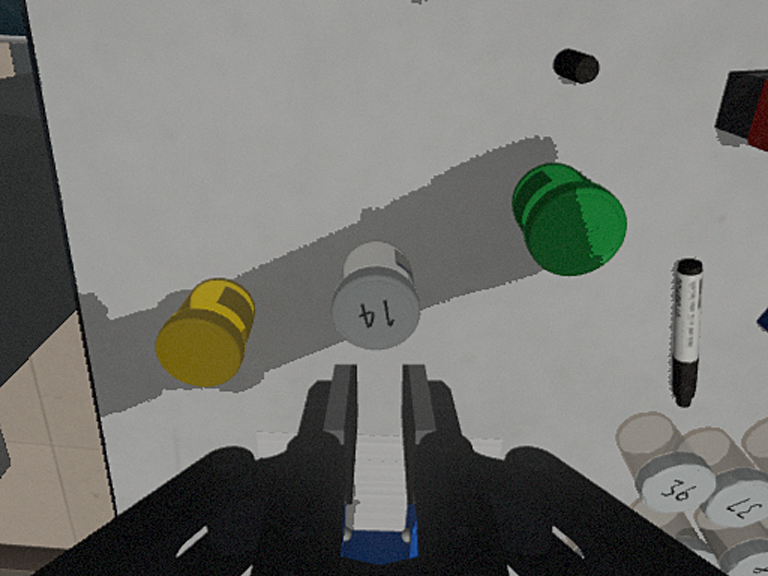

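Wrist view: cup "14" at (376,305) is centred ahead of the finger gap at about (380,370). Green and yellow are clear of the path. Going down behind the cup.

```bash
python3 -m creep '[[[0,-0.004,0.02,0,-0.003,0.02,0.014],[0,-0.004,0.02,0,-0.002,0.02,0.014],[0,0,0,0,-0.002,0.02,0.014],[0,0,0,0,-0.002,0.02,0.014],[0,0,0,0,-0.002,0.015,0.014],[0,0,0,0,0,0,0.014]]]'
python3 -c "
from g import *
go(-.335,-.0106,.033)
from m2 import lids
c=cam('side');save(c,'side3',(150,100,400,290),3)
c=cam('top');save(c,'top3',(200,160,380,290),4.4)"
```

```text
t: 3.03
eef_pos: [0.478, 0.2109, 0.1918]
tool_rot: [0.076, 0.996, 0.05, 0.004]
contact_force: [-0.6, 0.0, 0.5]
gripper_width: 0.165
t 3.03 tcp [0.478  0.2109 0.1918] tip [0.4791 0.1999 0.1197] tip in carrier [-0.3453 -0.0143  0.1197] w 0.165 F [-0.6  0.   0.5] turn [-0.0224 -0.0025  0.0154]
shift [ 0.0036 -0.0029  0.0872] toolX.CY 1.0
```

View pics/side3.png

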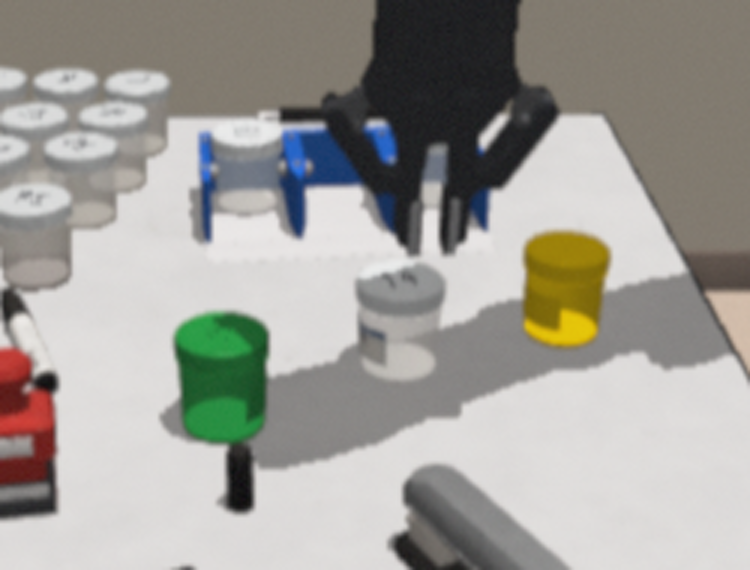

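View pics/top3.png

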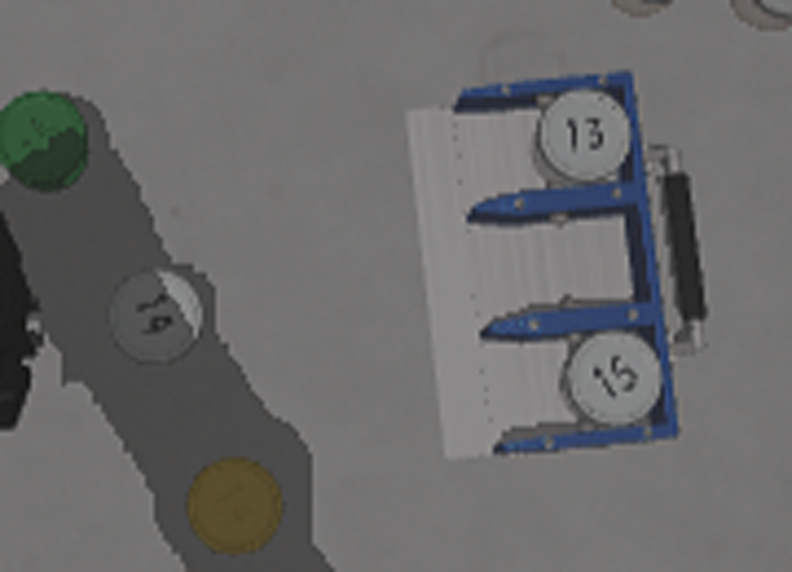

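Side view: the fingertips at about (430,245) are above and behind the cup at (400,320), lined up with it. Continuing down.

```bash
python3 -m creep '[[[-0.012,0,0.008,0.001,0,0.0145,0.014],[-0.012,0,0.008,0.001,0,0.0145,0.014],[0,0,0,0.001,-0.001,0.0145,0.014],[0,0,0,0.001,-0.001,0.0145,0.014],[0,0,0,0,-0.001,0.0145,0.014],[0,0,0,0,-0.001,0.0145,0.014],[0,0,0,0,0,0,0.014]]]'
python3 -c "
from g import *
go(-.325,-.0106,.033)"
```

```text
t: 3.72
eef_pos: [0.489, 0.2071, 0.1109]
tool_rot: [0.081, 0.996, 0.044, 0.013]
contact_force: [-0.3, 0.8, -1.6]
gripper_width: 0.163
t 3.72 tcp [0.489  0.2071 0.1109] tip [0.4913 0.1953 0.0389] tip in carrier [-0.3397 -0.0026  0.0389] w 0.163 F [-0.3  0.8 -1.6] turn [-0.0111 -0.0183  0.0014]
shift [-0.0082  0.0136  0.0081] toolX.CY 1.0
```

```bash
python3 -m creep '[[[-0.006,-0.009,0,-0.004,0,0.003,0.014],[-0.005,-0.009,0,-0.004,0,0.003,0.014],[0,0,0,0,0,0,0.014],[0,0,0,0,0,0,0.014]]]'
python3 -c "
from g import *
from m2 import lids
go(-.325,-.0106,.033)
c=cam('side');save(c,'side4',(200,130,400,280),3.8)
c=cam('top');save(c,'top4',(200,160,380,290),4.4);lids(c,dict(cup=(.49,.1265)))"
```

```text
t: 4.05
eef_pos: [0.4815, 0.2067, 0.1067]
tool_rot: [0.087, 0.995, 0.043, 0.004]
contact_force: [0.9, -0.4, 0.2]
gripper_width: 0.162
t 4.05 tcp [0.4815 0.2067 0.1067] tip [0.4826 0.1941 0.0348] tip in carrier [-0.3393 -0.0113  0.0348] w 0.162 F [ 0.9 -0.4  0.2] turn [-0.0011 -0.0012  0.0018]
shift [0.0007 0.0137 0.0042] toolX.CY 1.0
cup z 0.0643 n 363 cen [0.4889 0.1274] px 235.0 231.6 r mm 28.608539893700534
```

View pics/side4.png

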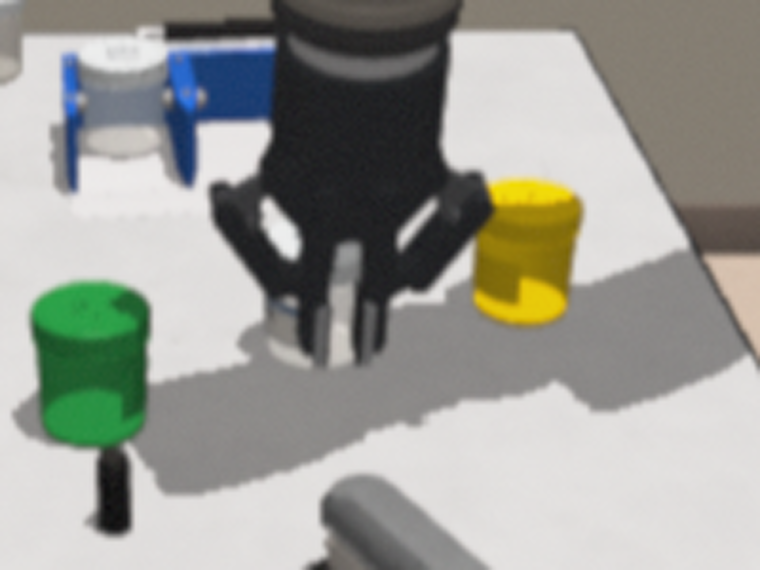

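View pics/top4.png

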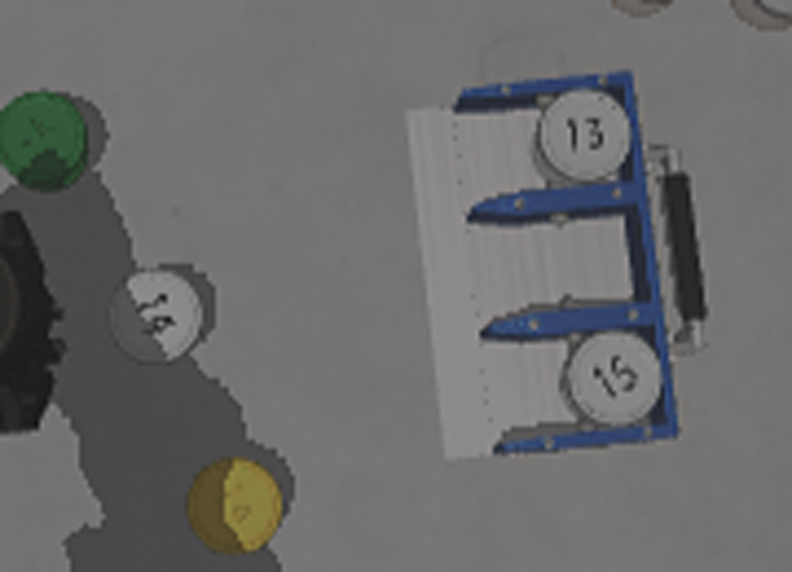

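```bash
python3 -m creep '[[[0,0,0,0,0.0039,0.0009,0.014],[0,0,0,0,0.0039,0.0009,0.014],[0,0,0,0,0.0039,0.0009,0.014],[0,0,0,0,0.0039,0.0009,0.014],[0,0,0,0,0.0039,0.0007,0.014],[0,0,0,0,0.0039,0.0007,0.014],[0,0,0,0,0.0039,0.0007,0.014],[0,0,0,0,0.0039,0.0007,0.014],[0,0,0,0,0.0039,0.0007,0.014],[0,0,0,0,0.0039,0.0007,0.014]]]'
cat > cup.py <<'E'
from g import *
from m2 import cloud
import sys
def cup(a,b):
    c=cam('top');W=cloud(c);p=SEAT+CX*a+CY*b
    m=(np.hypot(W[...,0]-p[0],W[...,1]-p[1])<.04)&(W[...,2]>.05)&(W[...,2]<.072)&(cv2.cvtColor(c['color'],cv2.COLOR_RGB2HSV)[...,1]<90)
    vu=np.argwhere(m);Q=np.array([ray(c,u,v,.0635) for v,u in vu])-SEAT
    # lid front edge & lateral extents (rear may be hidden)
    x=Q@CX;y=Q@CY
    print('n',len(x),'x',x.min().round(4),x.max().round(4),'y',y.min().round(4),y.max().round(4),'-> cx',round(x.max()-.0282,4),'or',x.mean().round(4),'cy',((y.min()+y.max())/2).round(4),y.mean().round(4),'z',np.median(W[m][:,2]).round(4))
    return c
E
python3 -c "
from cup import *
rep();c=cup(-.26,-.01);save(c,'top5',(200,160,380,290),4.4)
c=cam('side');save(c,'side5',(200,130,400,280),3.8)"
```

```text
t: 4.98
eef_pos: [0.4863, 0.164, 0.107]
tool_rot: [0.085, 0.995, 0.043, 0.006]
contact_force: [-0.2, 0.6, 0.7]
gripper_width: 0.162
t 4.98 tcp [0.4863 0.164  0.107 ] tip [0.4876 0.1516 0.0351] tip in carrier [-0.2965 -0.01    0.0351] w 0.162 F [-0.2  0.6  0.7] turn [-0.0037 -0.0042  0.0014]
n 366 x -0.2927 -0.2317 y -0.0378 0.0173 -> cx -0.2599 or -0.2605 cy -0.0102 -0.0107 z 0.0645
```

View pics/top5.png

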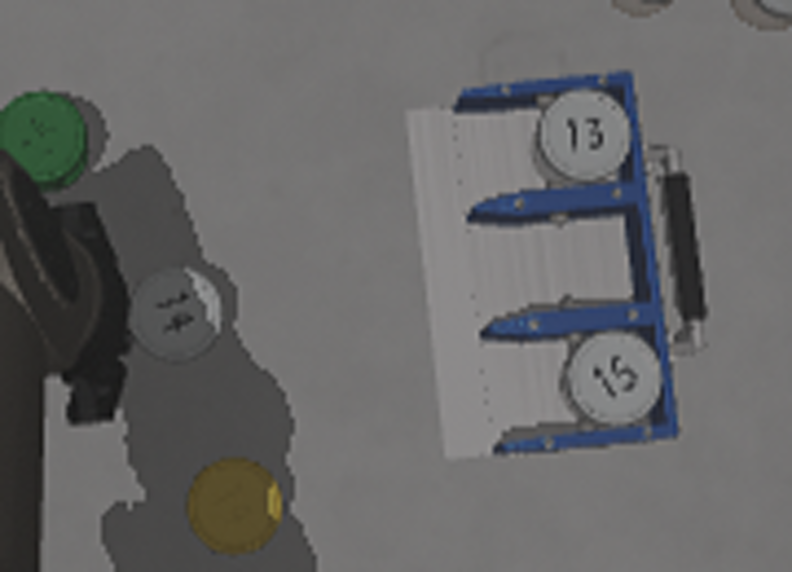

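Top view: the cup has moved to (175,313) and is still upright. It sits nested against the fingers, 36.5 mm ahead of the tip, as expected. I push on with a slight sideways drift toward the bay's axis.

```bash
python3 -m creep '[[[0,0,0,0.0004,0.0039,0.0007,0.014],[0,0,0,0.0004,0.0039,0.0007,0.014],[0,0,0,0.0004,0.0039,0.0007,0.014],[0,0,0,0.0004,0.0039,0.0007,0.014],[0,0,0,0.0004,0.0039,0.0007,0.014],[0,0,0,0.0004,0.0039,0.0007,0.014],[0,0,0,0.0004,0.0039,0.0007,0.014],[0,0,0,0.0004,0.0039,0.0007,0.014],[0,0,0,0.0004,0.0039,0.0007,0.014],[0,0,0,0.0004,0.0039,0.0007,0.014]]]'
python3 -c "
from cup import *
rep();c=cup(-.22,-.006)"
```

```text
t: 5.92
eef_pos: [0.4946, 0.1222, 0.1069]
tool_rot: [0.085, 0.995, 0.044, 0.006]
contact_force: [-0.6, 1.8, 1.3]
gripper_width: 0.168
t 5.92 tcp [0.4946 0.1222 0.1069] tip [0.496  0.1099 0.035 ] tip in carrier [-0.2542 -0.0052  0.035 ] w 0.168 F [-0.6  1.8  1.3] turn [-0.0047 -0.0049  0.0024]
n 359 x -0.2523 -0.1905 y -0.0338 0.0212 -> cx -0.2187 or -0.2178 cy -0.0063 -0.0066 z 0.0644
```

```bash
python3 -m creep '[[[0,0,0,0.0004,0.0039,0.0007,0.014],[0,0,0,0.0004,0.0039,0.0007,0.014],[0,0,0,0.0004,0.0039,0.0007,0.014],[0,0,0,0.0004,0.0039,0.0007,0.014],[0,0,0,0.0004,0.0039,0.0007,0.014],[0,0,0,0.0004,0.0039,0.0007,0.014],[0,0,0,0.0004,0.0039,0.0007,0.014],[0,0,0,0.0004,0.0039,0.0007,0.014],[0,0,0,0.0003,0.0039,0.0007,0.014],[0,0,0,0.0003,0.0039,0.0007,0.014],[0,0,0,0.0002,0.0039,0.0007,0.014],[0,0,0,0,0.0039,0.0007,0.014]]]'
python3 -c "
from cup import *
rep();c=cup(-.17,-.001);save(c,'top6',(200,160,380,290),4.4)
c=cam('side');save(c,'side6',(200,130,400,280),3.8)"
```

```text
t: 6.97
eef_pos: [0.5036, 0.0697, 0.1066]
tool_rot: [0.085, 0.995, 0.043, 0.006]
contact_force: [-0.1, 1.9, 0.8]
gripper_width: 0.161
t 6.97 tcp [0.5036 0.0697 0.1066] tip [0.505  0.0574 0.0347] tip in carrier [-0.2012 -0.0006  0.0347] w 0.161 F [-0.1  1.9  0.8] turn [-0.0044 -0.0048  0.0021]
n 333 x -0.1982 -0.1367 y -0.0302 0.0267 -> cx -0.1649 or -0.163 cy -0.0018 -0.0021 z 0.0644
```

View pics/top6.png

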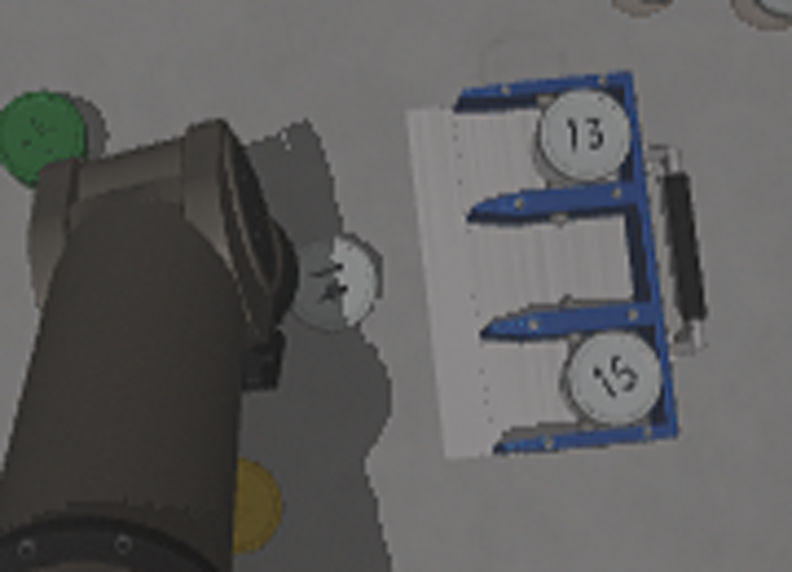

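View pics/side6.png

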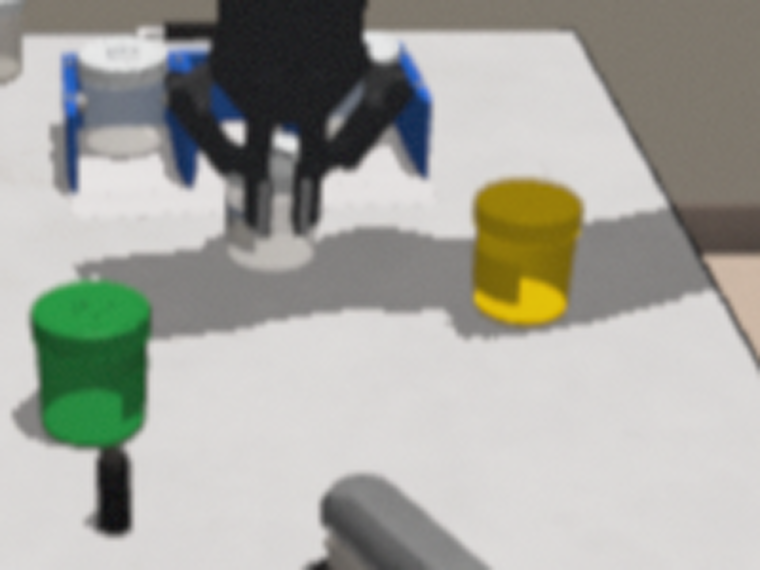

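The cup is upright at (338,283) in the top view and close to on-axis. Pushing up to the ramp.

```bash
python3 -m creep '[[[0,0,0,0.0001,0.0039,0.0007,0.014],[0,0,0,0.0001,0.0039,0.0007,0.014],[0,0,0,0.0001,0.0039,0.0007,0.014],[0,0,0,0.0001,0.0039,0.0007,0.014],[0,0,0,0.0001,0.0039,0.0007,0.014],[0,0,0,0,0.0039,0.0007,0.014],[0,0,0,0,0.0039,0.0007,0.014],[0,0,0,0,0.0039,0.0007,0.014],[0,0,0,0,0.0030,0.0005,0.014],[0,0,0,0,0.0030,0.0005,0.014],[0,0,0,0,0.0030,0.0005,0.014],[0,0,0,0,0.0030,0.0005,0.014],[0,0,0,0,0.0030,0.0005,0.014],[0,0,0,0,0.0030,0.0005,0.014]]]'
python3 -c "
from cup import *
rep();c=cup(-.115,-.001);save(c,'top7',(260,160,380,260),6)"
```

```text
t: 8.23
eef_pos: [0.5085, 0.0149, 0.1062]
tool_rot: [0.085, 0.995, 0.043, 0.006]
contact_force: [-0.5, 1.5, -0.3]
gripper_width: 0.163
t 8.23 tcp [0.5085 0.0149 0.1062] tip [0.5098 0.0025 0.0343] tip in carrier [-0.1461 -0.0004  0.0343] w 0.163 F [-0.5  1.5 -0.3] turn [-0.0042 -0.004   0.0023]
n 305 x -0.1334 -0.0825 y -0.0302 0.0271 -> cx -0.1107 or -0.1066 cy -0.0015 -0.002 z 0.0648
```

View pics/top7.png

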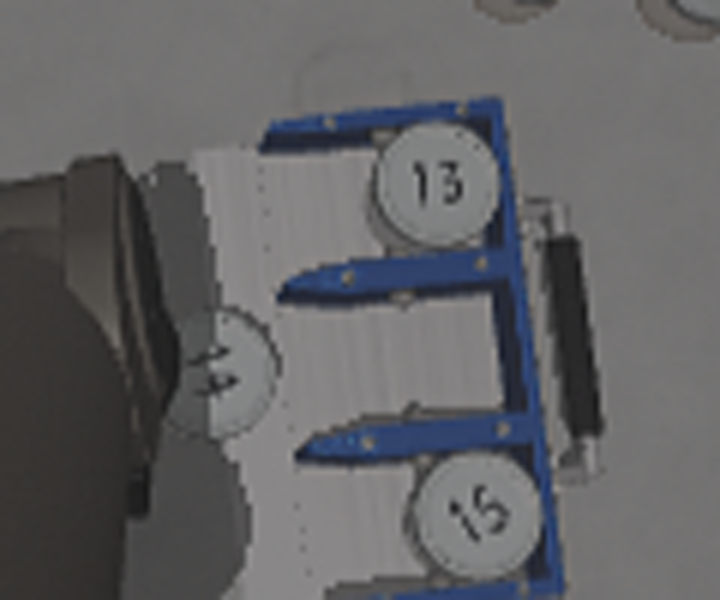

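Top view: cup at about (215,372), between the nose tips at (285,298) and (300,455), about 1.5 mm to the -y side. I add a small correction and go up the ramp.

```bash
python3 -m creep '[[[0,0,0,0.0002,0.0030,0.0004,0.014],[0,0,0,0.0002,0.0030,0.0004,0.014],[0,0,0,0.0002,0.0030,0.0004,0.014],[0,0,0,0.0002,0.0030,0.0004,0.014],[0,0,0,0.0001,0.0030,0.0004,0.014],[0,0,0,0.0001,0.0030,0.0004,0.014],[0,0,0,0.0001,0.0030,0.0004,0.014],[0,0,0,0.0001,0.0030,0.0004,0.014],[0,0,0,0.0001,0.0030,0.0004,0.014],[0,0,0,0.0001,0.0030,0.0004,0.014],[0,0,0,0.0001,0.0030,0.0004,0.014],[0,0,0,0.0001,0.0030,0.0004,0.014]]]'
python3 -c "
from cup import *
rep();c=cup(-.072,-.001);save(c,'top8',(260,160,380,260),6)
c=cam('side');save(c,'side8',(200,120,340,230),5.4)"
```

```text
t: 9.28
eef_pos: [0.5134, -0.0253, 0.1077]
tool_rot: [0.085, 0.995, 0.043, 0.005]
contact_force: [0.4, 1.7, 0.6]
gripper_width: 0.168
t 9.28 tcp [ 0.5134 -0.0253  0.1077] tip [ 0.5147 -0.0377  0.0358] tip in carrier [-0.1056  0.0011  0.0358] w 0.168 F [0.4 1.7 0.6] turn [-0.0039 -0.0033  0.0022]
n 269 x -0.0855 -0.0415 y -0.0272 0.0331 -> cx -0.0697 or -0.063 cy 0.003 -0.0011 z 0.0666
```

View pics/top8.png

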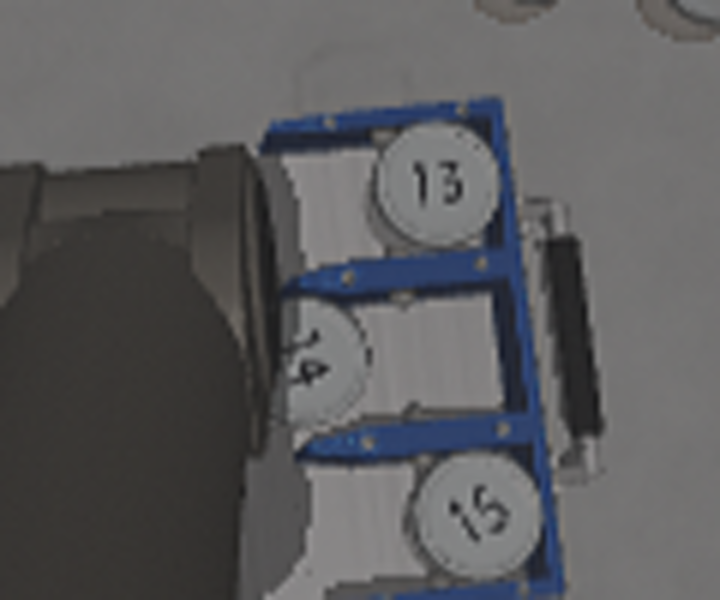

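View pics/side8.png

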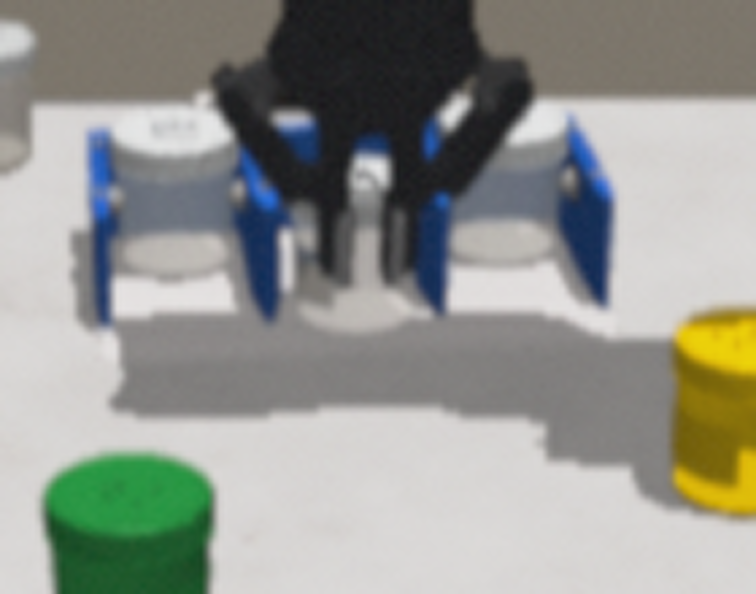

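The cup is upright in the mouth between the noses, with its lid at (315,362) in the top view. I slow down toward the plungers.

```bash
python3 -m creep '[[[0,0,0,-0.0001,0.0025,0.0004,0.014],[0,0,0,-0.0001,0.0025,0.0004,0.014],[0,0,0,-0.0001,0.0025,0.0004,0.014],[0,0,0,-0.0001,0.0025,0.0004,0.014],[0,0,0,-0.0001,0.0025,0.0004,0.014],[0,0,0,-0.0001,0.0025,0.0004,0.014],[0,0,0,-0.0001,0.0025,0.0004,0.014],[0,0,0,-0.0001,0.0025,0.0004,0.014],[0,0,0,-0.0001,0.0025,0.0004,0.014],[0,0,0,-0.0001,0.0025,0.0004,0.014]]]'
python3 -c "
from cup import *
rep();c=cup(-.042,0.000);save(c,'top9',(260,160,380,260),6)
c=cam('side');save(c,'side9',(200,120,340,230),5.4)"
```

```text
t: 10.22
eef_pos: [0.5147, -0.0528, 0.108]
tool_rot: [0.085, 0.995, 0.044, 0.005]
contact_force: [0.2, 0.8, -0.1]
gripper_width: 0.167
t 10.22 tcp [ 0.5147 -0.0528  0.108 ] tip [ 0.516  -0.0652  0.036 ] tip in carrier [-0.0781 -0.      0.036 ] w 0.167 F [ 0.2  0.8 -0.1] turn [-0.004  -0.0033  0.0026]
n 224 x -0.0536 -0.0131 y -0.0396 0.03 -> cx -0.0413 or -0.0326 cy -0.0048 -0.0036 z 0.0661
```

View pics/top9.png

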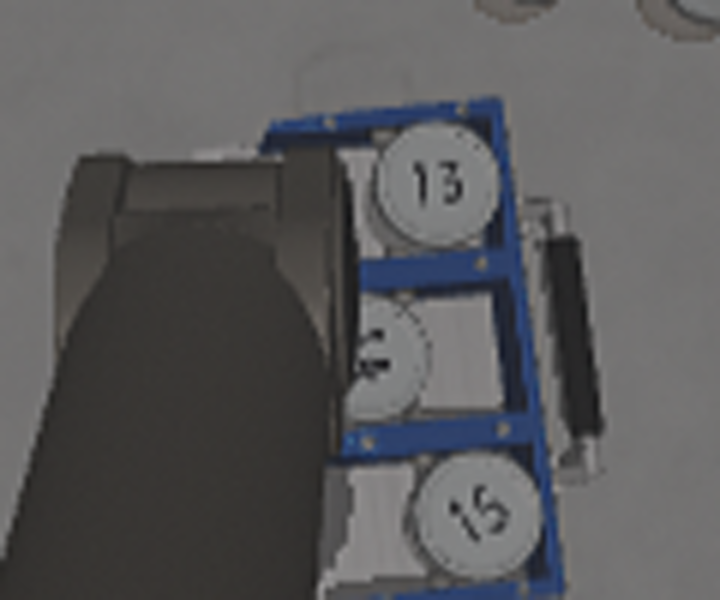

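View pics/side9.png

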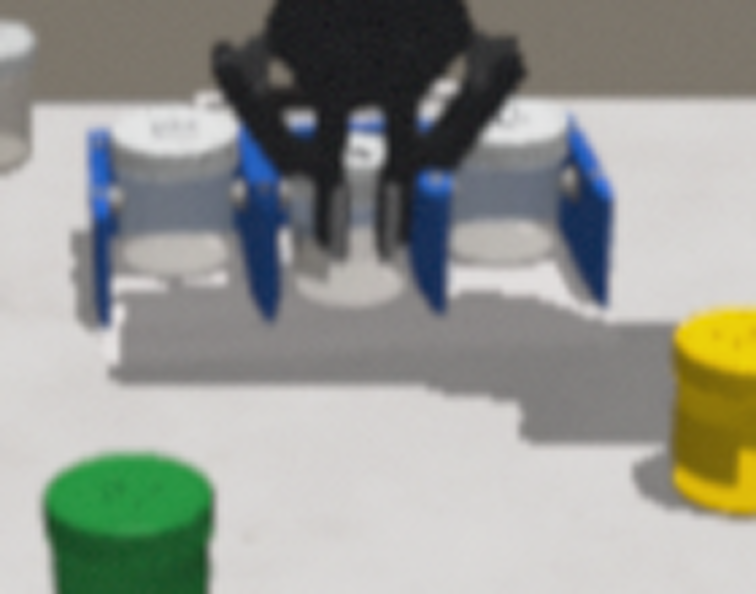

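The cup is upright and inside the gap, its lid at (390,355), just touching the plunger zone. Contact forces are about 1 N.

```bash
python3 -m creep '[[[0,0,0,0,0.002,0.0003,0.014],[0,0,0,0,0.002,0.0003,0.014],[0,0,0,0,0.002,0.0003,0.014],[0,0,0,0,0.002,0.0003,0.014],[0,0,0,0,0.002,0.0003,0.014],[0,0,0,0,0.002,0.0003,0.014],[0,0,0,0,0.002,0.0003,0.014],[0,0,0,0,0.002,0.0003,0.014]]]'
python3 -c "
from cup import *
rep();c=cup(-.022,0.000);save(c,'top10',(260,160,380,260),6)
c=cam('side');save(c,'side10',(200,120,340,230),5.4)"
```

```text
t: 10.98
eef_pos: [0.5166, -0.0683, 0.1082]
tool_rot: [0.084, 0.995, 0.045, 0.005]
contact_force: [-0.5, 4.0, 0.5]
gripper_width: 0.169
t 10.98 tcp [ 0.5166 -0.0683  0.1082] tip [ 0.518  -0.0805  0.0363] tip in carrier [-0.0627  0.0007  0.0363] w 0.169 F [-0.5  4.   0.5] turn [-0.006  -0.0041  0.0045]
n 179 x -0.035 0.0016 y -0.0282 0.0284 -> cx -0.0266 or -0.0148 cy 0.0001 -0.0026 z 0.0669
```

View pics/side10.png

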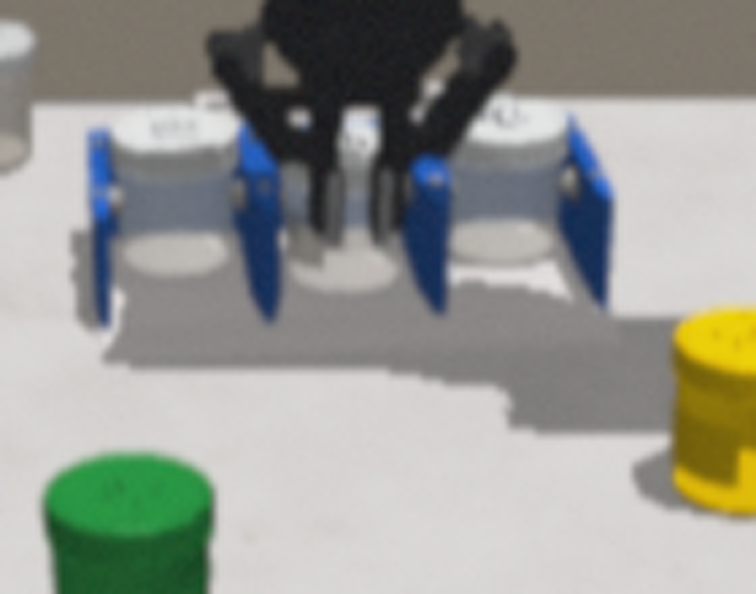

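The plungers are being driven in at about 4 N, and the cup is upright and still moving. Continuing.

```bash
python3 -m creep '[[[0,0,0,0,0.002,0.0003,0.014],[0,0,0,0,0.002,0.0003,0.014],[0,0,0,0,0.002,0.0003,0.014],[0,0,0,0,0.002,0.0003,0.014],[0,0,0,0,0.002,0.0003,0.014],[0,0,0,0,0.002,0.0003,0.014],[0,0,0,0,0.002,0.0003,0.014],[0,0,0,0,0.002,0.0003,0.014]]]'
python3 -c "
from cup import *
rep();c=cup(-.006,0.000);save(c,'top11',(260,160,380,260),6)
c=cam('side');save(c,'side11',(200,120,340,230),5.4)"
```

```text
t: 11.75
eef_pos: [0.518, -0.0873, 0.1086]
tool_rot: [0.085, 0.995, 0.044, 0.005]
contact_force: [-0.3, 2.0, -0.3]
gripper_width: 0.165
t 11.75 tcp [ 0.518  -0.0873  0.1086] tip [ 0.5193 -0.0996  0.0367] tip in carrier [-0.0435  0.0004  0.0367] w 0.165 F [-0.3  2.  -0.3] turn [-0.0044 -0.0037  0.0034]
n 151 x -0.011 0.0273 y -0.0295 0.0287 -> cx -0.0009 or 0.007 cy -0.0004 -0.0041 z 0.0664
```

View pics/side11.png

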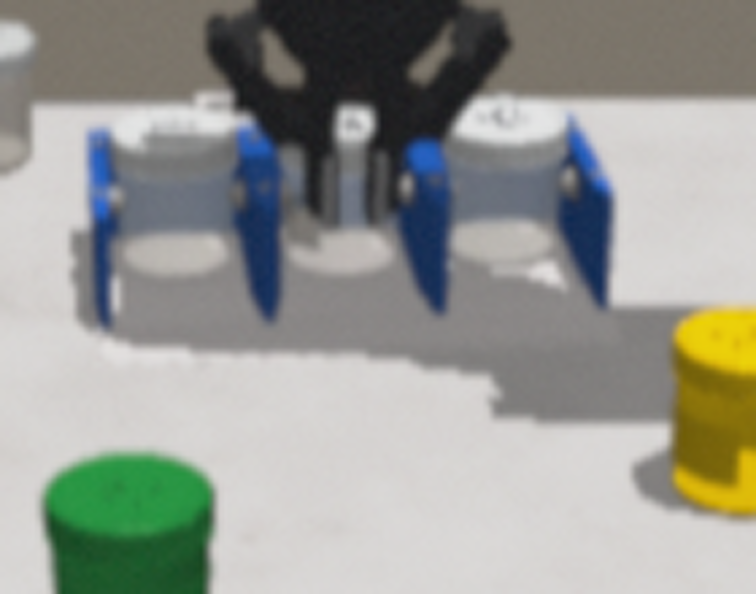

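View pics/top11.png

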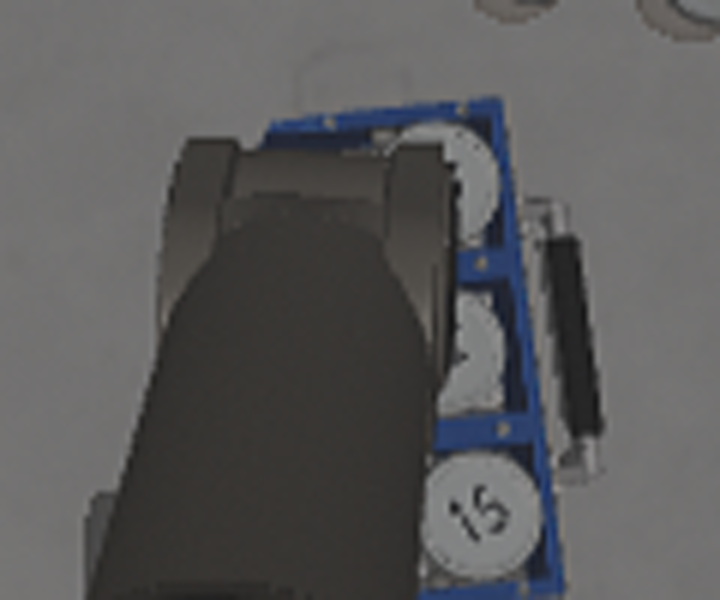

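The plunger at (405,187) in the side view is already out again. The last few millimetres: I push on until the wall shows in the force.

```bash
python3 -m creep '[[[0,0,0,0,0.0015,0.0002,0.014],[0,0,0,0,0.0015,0.0002,0.014],[0,0,0,0,0.0015,0.0002,0.014],[0,0,0,0,0.0015,0.0002,0.014]]]'
python3 -c "
from cup import *
rep();c=cup(-.0,0.000)"
```

```text
t: 12.18
eef_pos: [0.5183, -0.0946, 0.109]
tool_rot: [0.085, 0.995, 0.043, 0.005]
contact_force: [-0.0, 0.7, -0.4]
gripper_width: 0.168
t 12.18 tcp [ 0.5183 -0.0946  0.109 ] tip [ 0.5196 -0.107   0.037 ] tip in carrier [-0.0361  0.      0.037 ] w 0.168 F [-0.   0.7 -0.4] turn [-0.0036 -0.0032  0.0024]
n 141 x -0.0027 0.0341 y -0.035 0.025 -> cx 0.0059 or 0.0156 cy -0.005 -0.0044 z 0.0666
```

```bash
python3 -m creep '[[[0,0,0,0,0.001,0.0002,0.014],[0,0,0,0,0.001,0.0002,0.014],[0,0,0,0,0.001,0.0002,0.014]]]'
python3 -c "
from cup import *
rep();c=cam('side');save(c,'side12',(200,120,340,230),5.4)
c=cup(0,0);save(c,'top12',(260,160,380,260),6)"
```

```text
t: 12.48
eef_pos: [0.5185, -0.0963, 0.1086]
tool_rot: [0.085, 0.995, 0.044, 0.005]
contact_force: [-0.1, 5.0, 0.2]
gripper_width: 0.166
t 12.48 tcp [ 0.5185 -0.0963  0.1086] tip [ 0.5198 -0.1086  0.0366] tip in carrier [-0.0345  0.0001  0.0366] w 0.166 F [-0.1  5.   0.2] turn [-0.0055 -0.0029  0.0037]
n 131 x -0.0001 0.0341 y -0.035 0.0247 -> cx 0.0059 or 0.0174 cy -0.0052 -0.0053 z 0.0666
```

View pics/side12.png

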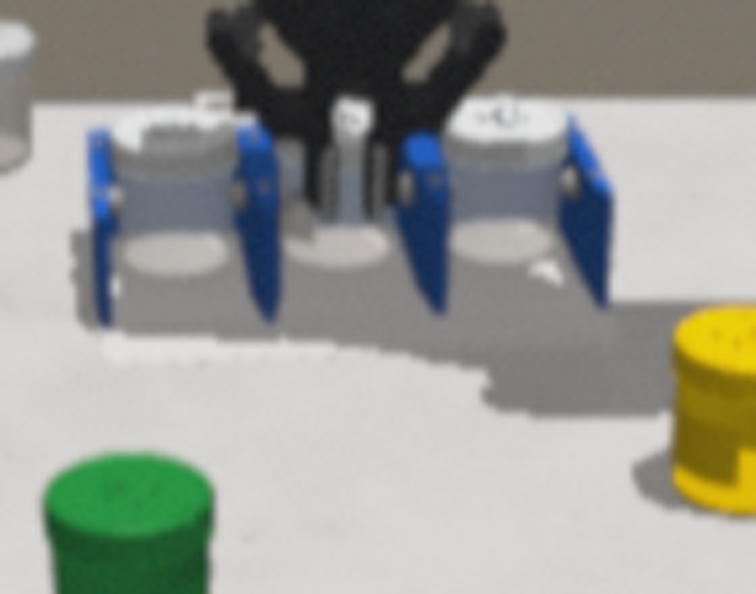

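View pics/top12.png

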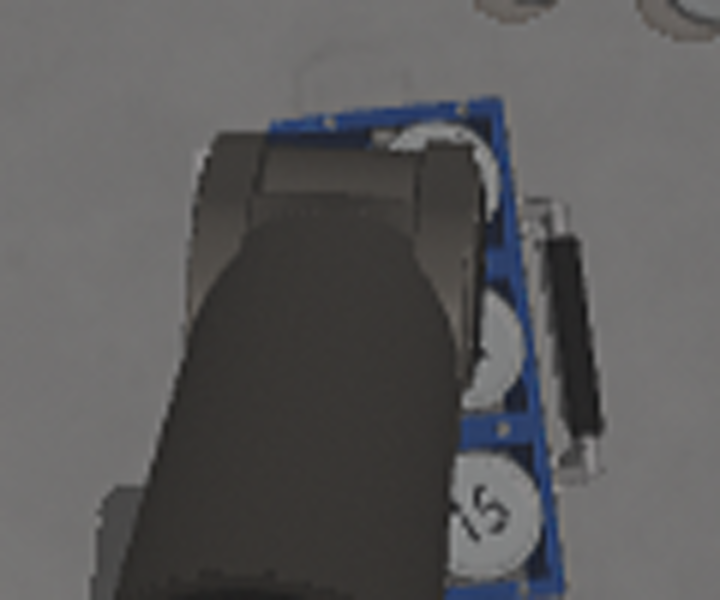

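The force has stepped up to 5 N and the lid edge at (525,345) meets the back wall the way its neighbours do. I make one small confirming push, then back straight out.

```bash
python3 -m creep '[[[0,0,0,0,0.001,0.0002,0.014],[0,0,0,0,0.001,0.0002,0.014]]]'; python3 -m creep '[[[0,0,0,0,-0.003,-0.0005,0.014],[0,0,0,0,-0.004,-0.0007,0.014],[0,0,0,0,-0.005,-0.0009,0.014],[0,0,0,0,-0.006,-0.001,0.014],[0,0,0,0,-0.008,-0.0014,0.014],[0,0,0,0,-0.008,-0.0014,0.014],[0,0,0,0,-0.008,-0.0014,0.014],[0,0,0,0,-0.008,-0.0014,0.014],[0,0,0,0,-0.008,-0.0014,0.014],[0,0,0,0,-0.008,-0.0014,0.014],[0,0,0,0,-0.008,-0.0014,0.014],[0,0,0,0,-0.008,-0.0014,0.014],[0,0,0,0,-0.008,-0.0014,0.014],[0,0,0,0,-0.008,-0.0014,0.014],[0,0,0,0,0,0,0.014]]]'
python3 -c "
from cup import *
rep()"
```

```text
t: 12.75
eef_pos: [0.5187, -0.0966, 0.1083]
tool_rot: [0.084, 0.995, 0.045, 0.005]
contact_force: [-0.5, 5.6, 1.4]
gripper_width: 0.164
t: 14.0
eef_pos: [0.5086, 0.0123, 0.1087]
tool_rot: [0.085, 0.995, 0.045, 0.005]
contact_force: [0.3, 0.9, 0.4]
gripper_width: 0.164
t 14.0 tcp [0.5086 0.0123 0.1087] tip [ 0.5099 -0.      0.0368] tip in carrier [-0.1436 -0.0006  0.0368] w 0.164 F [0.3 0.9 0.4] turn [-0.0051 -0.003   0.0062]
```

```bash
python3 -m creep '[[[0,0,0,0,0,-0.015,0.014],[0,0,0,0,0,-0.02,0.014],[0,0,0,0,0,-0.02,0.014],[0,0,0,0,0,-0.02,0.014],[0,0,0,0,-0.01,-0.02,0.014],[0,0,0,0,-0.02,-0.02,0.014],[0,0,0,0,-0.025,-0.01,0.014],[0,0,0,0,-0.025,-0.01,0.014],[0,0,0,0,-0.025,0,0.014],[0,0,0,0,-0.025,0,0.014],[0,0,0,0,-0.02,0,0.014],[0,0,0,0,0,0,0.014]]]'
python3 -c "
from cup import *
from m2 import lids
rep();c=cup(0,0);lids(c,dict(c13=(.596,-.1375),c15=(.447,-.1477),mid=(.5226,-.143)));save(c,'top13',(260,160,380,260),6);save(c,'top13f',s=1.5)
c=cam('side');save(c,'side13',(200,120,340,230),5.4)"
```

```text
t: 15.0
eef_pos: [0.4927, 0.1861, 0.2225]
tool_rot: [0.085, 0.996, 0.04, 0.005]
contact_force: [0.9, -0.0, 0.3]
gripper_width: 0.165
t 15.0 tcp [0.4927 0.1861 0.2225] tip [0.4939 0.1739 0.1505] tip in carrier [-0.3182 -0.0019  0.1505] w 0.165 F [ 0.9 -0.   0.3] turn [-0.0055 -0.0019 -0.0042]
n 383 x -0.0297 0.0341 y -0.035 0.036 -> cx 0.0059 or -0.0003 cy 0.0005 0.0003 z 0.0662
c13 z 0.0658 n 401 cen [ 0.5963 -0.1381] px 332.9 190.6 r mm 30.068694101988946
c15 z 0.066 n 415 cen [ 0.4474 -0.1498] px 339.5 245.7 r mm 30.589080960392437
mid z 0.0661 n 398 cen [ 0.5227 -0.1431] px 335.8 217.6 r mm 29.956006532173152
```

View pics/side13.png

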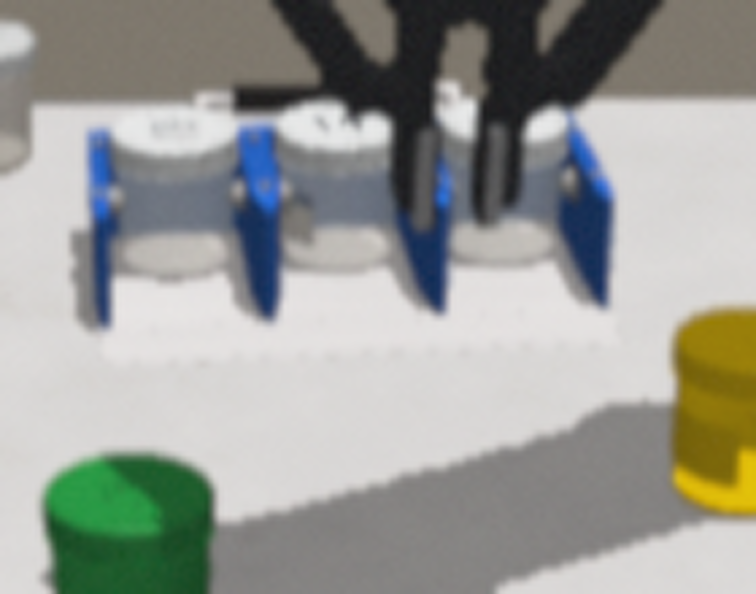

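View pics/top13.png

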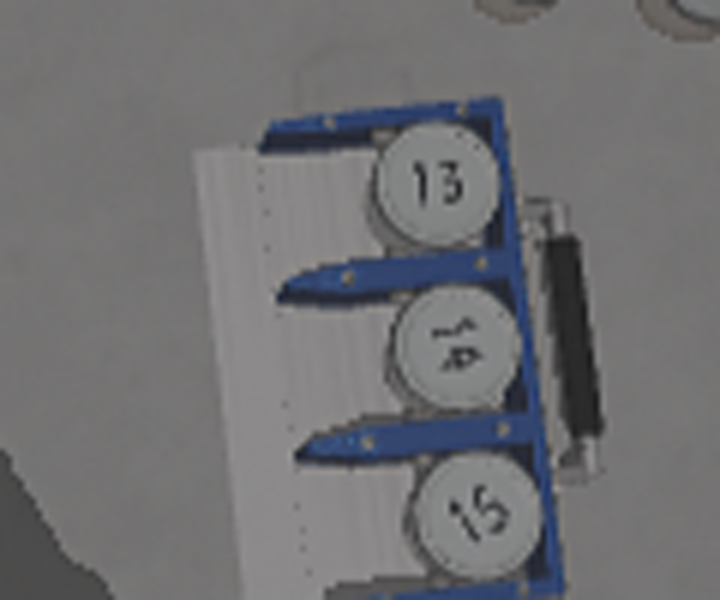

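View pics/top13f.png

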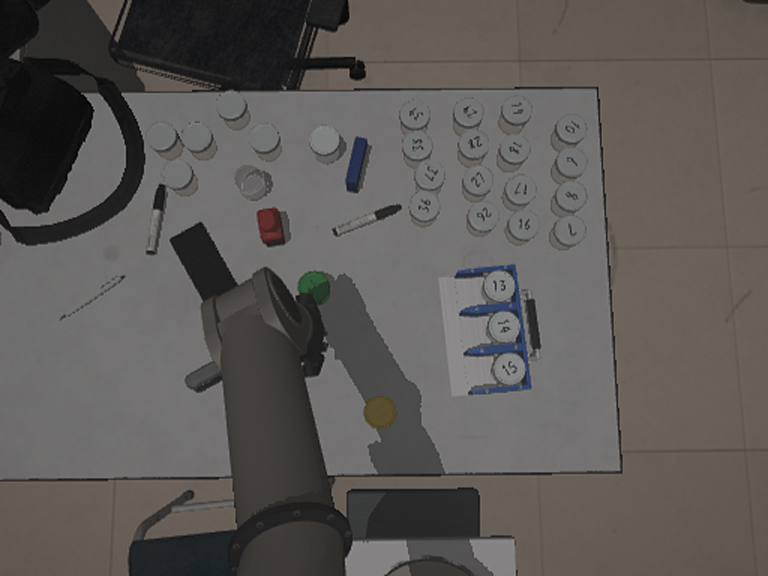

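Cup "14" at (458,350) sits in line with "13" and "15", and nothing else has moved. One plunger is hidden behind the fingers in the side view, so I move the arm up and aside to check it.

```bash
python3 -m creep '[[[0,0,0,0,-0.005,-0.025,0.014],[0,0,0,0,-0.005,-0.03,0.014],[0,0,0,0,-0.005,-0.03,0.014],[0,0,0,0,-0.005,-0.03,0.014],[0,0,0,0,-0.005,-0.03,0.014],[0,0,0,0,0,0,0.014],[0,0,0,0,0,0,0.014]]]'
python3 -c "
from cup import *
from m2 import lids
rep()
c=cam('side');save(c,'side14',(200,120,340,230),5.4)
for n,p in dict(seat=SEAT+[0,0,.002]).items(): print(n,np.array(proj(c,p)))
c=cam('top');lids(c,dict(c13=(.596,-.1375),c15=(.447,-.1477),mid=(.5226,-.143)))
c=cam('wrist');save(c,'wrist14',s=1.5)"
```

```text
t: 15.68
eef_pos: [0.4902, 0.2189, 0.3664]
tool_rot: [0.09, 0.996, 0.028, 0.001]
contact_force: [-0.4, -1.1, -0.8]
gripper_width: 0.162
t 15.68 tcp [0.4902 0.2189 0.3664] tip [0.4907 0.2058 0.2945] tip in carrier [-0.3503 -0.0023  0.2945] w 0.162 F [-0.4 -1.1 -0.8] turn [ 0.0044  0.0079 -0.0268]
seat [262.71472999 166.27645857]
c13 z 0.0662 n 400 cen [ 0.5962 -0.1377] px 332.8 190.7 r mm 30.03117856136391
c15 z 0.0658 n 413 cen [ 0.4476 -0.1497] px 339.4 245.6 r mm 30.51528331135925
mid z 0.0659 n 399 cen [ 0.5226 -0.1429] px 335.8 217.6 r mm 29.993616096930733
```

View pics/side14.png

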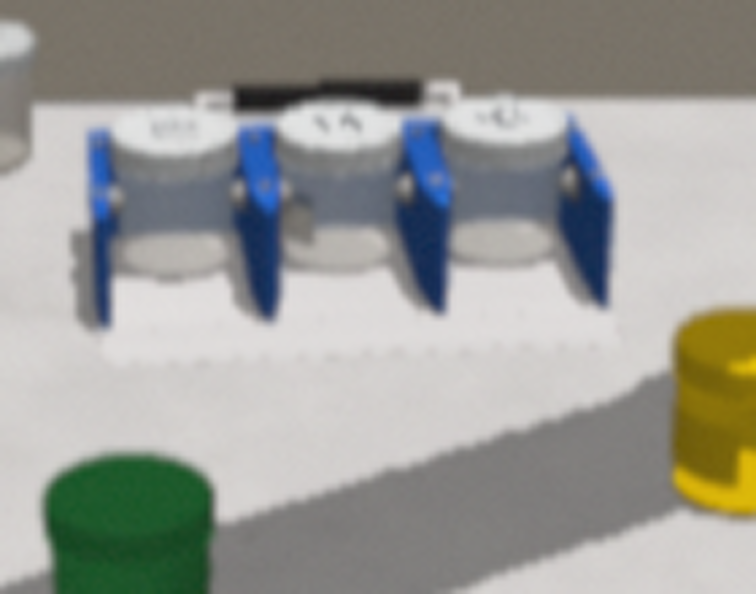

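View pics/wrist14.png

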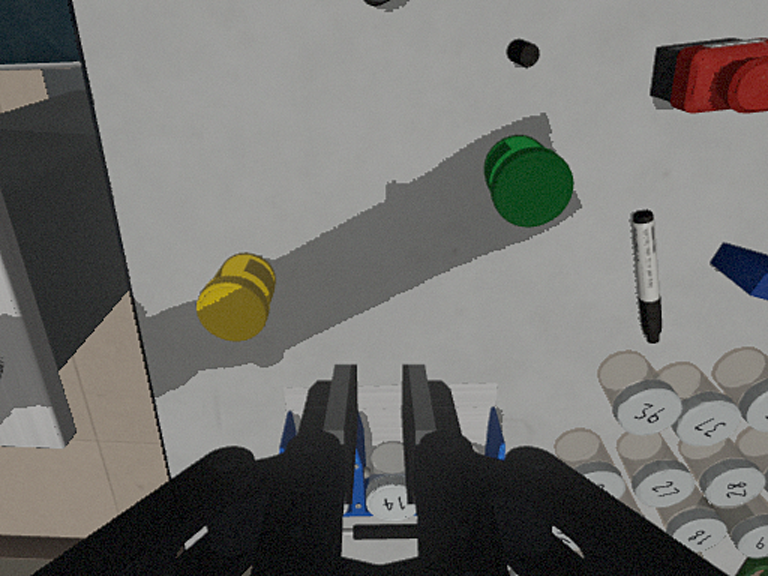

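```bash
python3 -c "
from station import hand_in
print(hand_in())"
```

```text
the job is handed in; nothing more can be done
None
```

I pushed the lone cup "14" along the desk, up the ramp and between the dividers, and it now stands home against the back wall of the middle bay. I only pushed it, with the two slightly parted fingers pressed against its rear side. I then backed out, raised the arm clear and handed in at about 16 s of the 64 s allowed.

**Last checks**
- **Seating:** on the final push the force rose to about 5.6 N and the cup stopped advancing. It is upright on the bay floor, within 0.5 mm of my estimate of the seat.
- **Plungers:** both plunger noses show out behind the cup in the side view.
- **Neighbouring objects:** cups "13" and "15" measured unchanged to within 1 mm. The marker, cap, stamp and the green and yellow cups look unmoved.

**Small disagreement:** the top view puts "14" about 0.8 mm nearer the front than the line through "13" and "15". At the stop, finger position put it about 2 mm past my seat estimate. Both are about the size of the calibration error (2 mm), so I took the force stop as proof it was home.

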